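# Set the seed dial and tip hazelnuts into the catch pan

## Task

The clear canister of the bench seed dispenser holds three hazelnuts for sowing. While the canister is still leaning at rest, turn the dial on its cap until the largest of the dial's three holes, the only one the nuts fit through, lies over the outlet at the cap's lowest edge (the edge nearest the robot); then swing the crank towards the robot to tip the canister, so that all three nuts drop into the clay pan, which stays standing where it is. The canister may be left tipped or be swung back.

Things in the scene. Friction and masses are not known exactly. Their poses are not given: they have to be found in the camera images.
- axle (a point): Middle of the canister's level axle, on the fixed stand, 165 mm above the table. x: level, from the robot's side to the back; y: along the axle to the crank (robot's left); z up. Base board 235 x 130 x 10 mm; two upright cheeks, outer faces 61 mm either side of the middle, tops 180 mm above the table. Place and yaw of the stand vary.
- pan_place (a point): Point on top of the base board, 85 mm in front of (on the robot's side of) the axle, about which the clay pan stands. Same axes as the axle.
- canister (a joint): Tipping angle about the axle, rad. 0: at rest, clear tube and cap leaning 30 degrees from vertical to the robot; grows to 1.5 (end stop) as the cap swings forward and down. Level at 1.05; from about 1.25 the nuts roll out if the large hole is at the outlet. Stays where left (friction 0.25 N m). Tube 88 mm across, 110 mm long; cap 60 mm from the axle.
- dial (a joint): Dial angle, rad, growing anticlockwise seen looking onto the dial. At 0 the 34 mm hole is over the outlet and the knob bar parallel to the axle; at 1.13 a 12 mm, at 1.97 an 8 mm hole is there, too small for the nuts. Starts between 0.85 and 1.42: turn clockwise. Travel -0.4 to 2.3, no click; stays where left (friction 0.05 N m). Dial 92 mm across, hole centres 27 mm from its axis.
- dial_knob (a point): On the dial's axis, 20 mm above its face: where to grip the black knob bar (44 mm long, 14 mm thick, standing 32 mm above the face). Axes turn with the dial: z out of the cap along the canister's axis (at rest 30 degrees from vertical, leaning to the robot), y along the bar, x across its thickness; the large hole is on the -x side.
- outlet (a point): Middle of the 34 mm outlet, at the dial's outer face, 27 mm from the cap's axis, at the lowest edge of the cap. Moves with the canister.
- crank_grip (a point): Middle of the crank's black round grip bar: 16 mm thick, 60 mm long, parallel to the axle, 78 to 138 mm from the dispenser's middle (this point at 110), 100 mm from the axle. At rest it is behind and above the axle, 30 degrees back from vertical; it turns with the canister, over the top and towards the robot; 3 N moves it. The flat arm is at the bar's inner end.
- pan: Terracotta catch pan, round, loose, standing mouth up on the base in front of the axle; 124 mm across the mouth, 92 mm across the foot, 55 mm high, wall 4 mm, floor 5 mm. Origin at the middle of its underside, z up.
- nut_1: Hazelnut, a ball of 16 mm, 10 g, in the canister at the start. Origin at its centre.
- nut_2: Hazelnut, like nut_1.
- nut_3: Hazelnut, like nut_1.
There are look-alikes about, which are no part of the job. Of the things shaped like the pan, the terracotta one is meant.

How it is judged (in metres and radians):
On the way:
1. the dial's largest hole lies over the outlet while the canister still leans at rest (value of joint dial between -0.25 and 0.25 rad and value of joint canister below 0.35 rad), for 0.2 s.
At the end, for the whole second after the job is handed in: All three hazelnuts lie at rest inside the clay pan (centres within 55 mm of its axis, below its rim), and the pan stands upright (within 0.1 rad) on the base within 30 mm of its place (horizontal distance between each of nut_1, nut_2, nut_3 and pan below 0.055 m and z of nut_1 in the frame of pan between 0.006 and 0.055 m and linear speed of each of nut_1, nut_2, nut_3 below 0.05 m/s and z of nut_2 in the frame of pan between 0.006 and 0.055 m and z of nut_3 in the frame of pan between 0.006 and 0.055 m and angle between pan's own z axis and vertical below 0.1 rad and horizontal distance between pan and pan_place below 0.03 m and linear speed of pan below 0.03 m/s); the robot touches nothing.
It fails at once if the pan is lifted or tipped (angle between pan's own z axis and vertical above 0.5 rad or horizontal distance between pan and pan_place above 0.06 m).
It also fails if it takes over 48 s, if anything falls off the work surface, if the arm or the gripper's body presses on something with over 40 N, if the wrist force passes 120 N, or if a joint passes its speed limit or range.

## Robot

A 6-joint arm with a two-finger parallel gripper is mounted at the origin on the work surface; the furniture and walls round the work are solid. World frame = base frame: x ahead of the robot, y to its left, z up, the work surface at z = 0. Lengths are in m, angles in degrees, forces in N, time in s.
With the tool pointing down it reaches from about 0.275 to 0.875 m from the base axis. Payload 12.5 kg.
Tool frame: the origin (TCP) lies midway between the tips of the shut fingers; the grasp point (between the pads) lies 19 mm behind it (manip.tcp_to_grasp is the distance from the TCP to the grasp point, in m); y points along the fingers, z is the direction in which the jaws open and shut, and the axes are right-handed (so a half turn about y gives the same grasp; the last joint's range is limited). The gripper opens to 85 mm and grips with 20 to 120 N. Pads are 22 mm wide; open, the fingers measure 114 mm over their backs; the gripper's body (76 mm by 85 mm) begins 54 mm behind the grasp point. The pads swing forward as they close: fully open they stand 13 mm farther back than shut.
Start: joints at [-81.509, 20.094, 94.641, -0, 65.266, -4.847], TCP at [0.127, -0.535, 0.231] pointing down, gripper open.
Joint ranges: [-157.81, 157.81], [-45, 120.19], [0.68, 151.7], [-89.99, 269.99], [4.06, 180], [-164.3, 164.3]. Speed limits (degrees/s): [127.2, 127.2, 159.86, 180, 180, 180].

## Interface

Orientations are given as [roll, pitch, yaw] about the fixed x, y, z axes, in that order (R = Rz(yaw) Ry(pitch) Rx(roll)).
In Python, from bench import sensors, eyes, manip gives the robot as it stands.
- The arm moves only by the tool arm_command, never from a script. Its argument "steps" is one flat list of numbers, 5 for each row, row after row: the shift along the tool's x, y, z in mm, then the turn about the tool's y in degrees, then the opening in per cent of the stroke, from 0 (shut) to 100 (fully open). A call has 1 to 5 rows; each row shifts and turns the pose as measured when the row begins, along the tool's axes as they then stand; what a row does not reach is not made up. A row lasts 1/10 s, in which the tool goes at most 50 mm and 8.59 degrees, less where a joint would pass 70% of its speed; a pose out of reach is approached as far as the arm can. A call with a gripper value outside its range is refused whole. The fingers move at their own pace and stop on an object; the grip force is fixed at half the most. Time passes only in rows, so rows that do not move let the fingers close. It gives the time, the measured TCP pose, the force and the opening at its end, in the units of the state.
- sensors.sense(): the state, without advancing time (a new reading comes with each control period).
- eyes.grab_frame(name): name is "scene" or "top"; returns the picture (420x560x3 uint8, red, green, blue); there is no depth.
- eyes.calibration(name): a dict with "K" (3x3 intrinsics, pixels), "k1" (the pictures are not rectified: a ray, as slopes to the right and down, at radius r is drawn at 1 + k1 r^2 times it, then the intrinsics apply), "extrinsics" (4x4, takes a point from camera to world coordinates). Camera axes: x right, y up, looking along -z (the intrinsics and any distortion apply to the point x, -y, -z); pixel columns grow to the right and rows downward; lengths in m; the calibration is good to about 2 mm. A picture is of the moment at which its call begins. calibration takes no time and is no camera call.
- manip.job_done(): hands the job in, once; it reports no verdict.
The state is a dict: "time": time; "qpos": joint angles; "qvel": joint speeds; "effort": joint torques, N m; "ee_pos": TCP position; "orientation": TCP orientation; "ft_force": force on the tool from outside, world axes, zero at the start; "moment": the same for the moment, N m; "gripper_width": opening from 0.0 (shut) to 1.0 (fully open).
Only numpy, scipy, OpenCV 4.12 (cv2) and the standard library are available. Lean on these libraries where they do the work, as an engineer would, in place of code of your own. Each camera call takes 0.05 s, during which the arm holds its last target.

## Working session

There is one attempt and no reset: what is moved stays moved. The work goes in short steps, Python scripts to look and compute and a tool call to move; the robot and the scene stay as the last step left them, time stands still between calls to the robot, and variables do not carry over. Pictures are saved under pics/ and viewed, and the job is handed in when it is done.

Besides the shell and the picture viewer there is one more tool, called after "Request:" as name(argument=value, ...) on one line, values as JSON. arm_command: Moves the arm, as the interface text tells. Its arguments: {"type":"object","properties":{"steps":{"type":"array","items":{"type":"number"}}},"required":["steps"]}

```bash
ls; mkdir -p pics
python3 - <<'E'
from bench import sensors, eyes, manip
import cv2
print(sensors.sense(), manip.tcp_to_grasp)
for n in("scene","top"):
    c=eyes.calibration(n); print(n,c)
    f=eyes.grab_frame(n); cv2.imwrite(f"pics/{n}0.png",f[:,:,::-1])
E
```

```text
pics
{'time': 0.0, 'qpos': array([-8.15086383e+01,  2.01231726e+01,  9.46771662e+01, -4.98637924e-04,
        6.52649139e+01, -4.84499888e+00]), 'qvel': array([ 0.03745404,  0.07678332,  0.02372701, -0.00718118,  0.0577582 ,
       -0.01887098]), 'effort': array([ 2.38236880e-04, -5.06106842e+01, -2.91406453e+01, -2.46180701e-05,
        4.51463537e-03,  1.55899630e-05]), 'ee_pos': array([ 0.12686185, -0.53483101,  0.23076812]), 'orientation': array([-9.00650577e+01,  5.06022874e-03, -1.66663433e+02]), 'ft_force': array([ 0.02052147,  0.33692042, -0.70855881]), 'moment': array([-0.01431224, -0.11313016,  0.00973867]), 'gripper_width': 0.9971663511662286} 0.0187
scene {'K': array([[431.70219277,   0.        , 280.66627603],
       [  0.        , 431.70219277, 209.68549364],
       [  0.        ,   0.        ,   1.        ]]), 'k1': 0.02682340434717823, 'extrinsics': array([[-6.90784942e-01,  4.96808606e-01, -5.25354521e-01,
         4.22989289e-02],
       [-7.23060141e-01, -4.74188020e-01,  5.02324351e-01,
         4.78914018e-01],
       [ 4.42239905e-04,  7.26861012e-01,  6.86784445e-01,
         7.48085873e-01],
       [ 0.00000000e+00,  0.00000000e+00,  0.00000000e+00,
         1.00000000e+00]])}
top {'K': array([[536.6908665 ,   0.        , 281.39173856],
       [  0.        , 536.6908665 , 213.7587803 ],
       [  0.        ,   0.        ,   1.        ]]), 'k1': -0.08513712127917643, 'extrinsics': array([[ 0.00378656,  0.98148574, -0.19149778,  0.2893389 ],
       [-0.99972104,  0.00817993,  0.02215682,  0.06870569],
       [ 0.02331304,  0.19136046,  0.98124292,  1.10265106],
       [ 0.        ,  0.        ,  0.        ,  1.        ]])}
```

View pics/scene0.png

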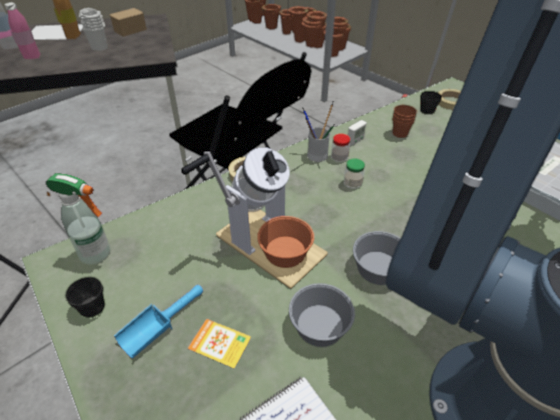

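View pics/top0.png

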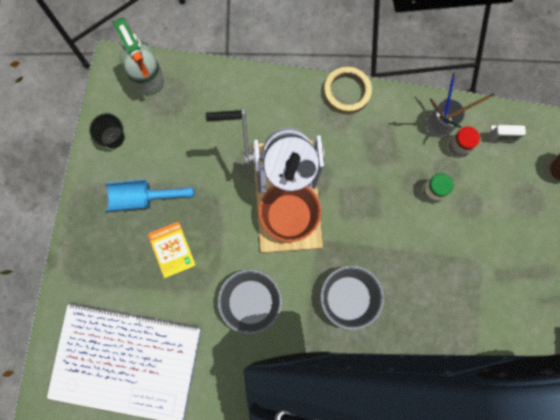

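The stand is ahead of the robot, with the pan at about top (290,213), the dial at about (291,165) and the crank grip at about (224,116). Next I'll enlarge these.

Run:
```python
import cv2
f=cv2.imread("pics/top0.png")[95:260,195:335]; cv2.imwrite("pics/tc.png",cv2.resize(f,None,fx=3.6,fy=3.6,interpolation=cv2.INTER_CUBIC))
f=cv2.imread("pics/top0.png")[120:200,245:335]; cv2.imwrite("pics/td.png",cv2.resize(f,None,fx=7,fy=7,interpolation=cv2.INTER_CUBIC))
f=cv2.imread("pics/scene0.png")[140:290,170:340]; cv2.imwrite("pics/sc.png",cv2.resize(f,None,fx=4,fy=4,interpolation=cv2.INTER_CUBIC))
```

```text
(no output)
```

View pics/tc.png

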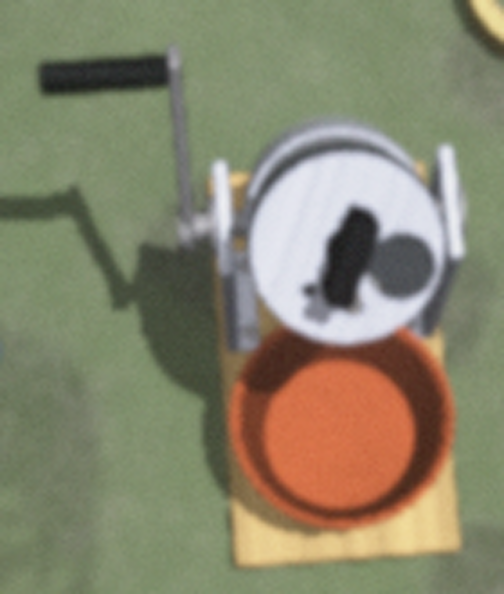

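View pics/td.png

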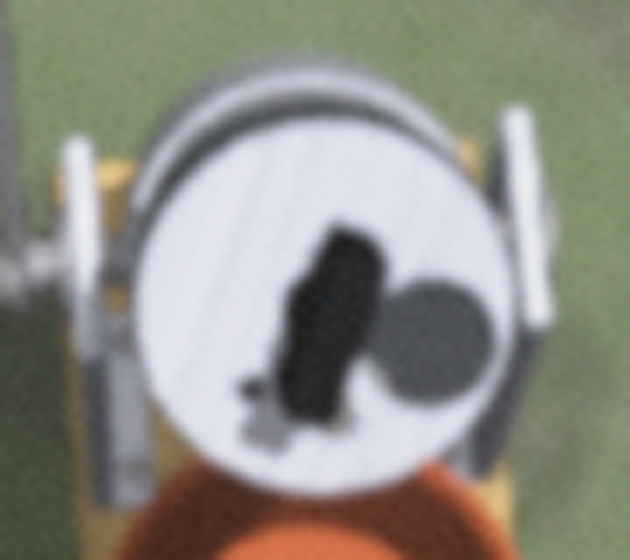

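View pics/sc.png

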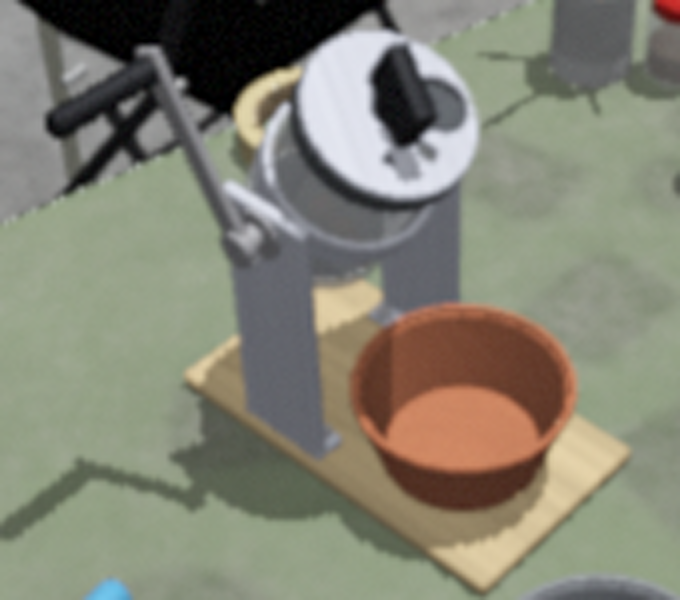

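```bash
cat > h.py <<'E'
import numpy as np
from bench import sensors, eyes, manip
from scipy.spatial.transform import Rotation as Ro
C={n:eyes.calibration(n) for n in("scene","top")}
def proj(n,P):
    c=C[n];E=c["extrinsics"];p=(np.asarray(P,float)-E[:3,3])@E[:3,:3]
    s=np.stack([p[...,0],-p[...,1]],-1)/-p[...,2:3]
    s=s*(1+c["k1"]*(s**2).sum(-1,keepdims=True))
    return s*c["K"][0,0]+c["K"][:2,2]
def model(v,phi=0):
    x,y,yaw,h,bf,d=v[:6]
    c,s=np.cos(yaw),np.sin(yaw);R=np.array([[c,-s,0],[s,c,0],[0,0,1]]);o=np.array([x,y,.165])
    W=lambda p:o+R@np.array(p,float)
    z=np.array([-np.sin(np.pi/6+phi),0,np.cos(np.pi/6+phi)]);yv=np.array([0,1.,0]);xv=np.cross(yv,z)
    bx=np.cos(d)*xv+np.sin(d)*yv; by=-np.sin(d)*xv+np.cos(d)*yv
    a=np.array([np.sin(np.pi/6-phi),0,np.cos(np.pi/6-phi)])*.1
    return dict(W=W,R=R,bl=W([-bf,.065,-.155]),br=W([-bf,-.065,-.155]),bb=W([.235-bf,.065,-.155]),
      dial=W(h*z),hole=W(h*z-.027*bx),outlet=W(h*z-.027*xv),knob=W((h+.02)*z),kt1=W((h+.032)*z+.022*by),kt2=W((h+.032)*z-.022*by),
      g1=W(a+[0,.138,0]),g0=W(a+[0,.078,0]),g=W(a+[0,.11,0]),z=R@z,by=R@by,bx=R@bx,pan=W([-.085,0,-.155]),rim=W([-.085,0,-.1]))
E
cat > fit.py <<'E'
from h import *
from scipy.optimize import least_squares
ob=[("top","dial",291.4,163.6),("top","bl",260.6,252.2),("top","br",323.1,247.5),("top","g1",206.7,116.7),("top","g0",242.2,114.4),("top","hole",306.7,168.9),
("scene","bl",290.5,288),("scene","br",327.5,253),("scene","bb",216.8,234.5),("scene","g1",185,170.5),("scene","g0",207.5,157),("scene","dial",266.7,169.2),("scene","hole",281,166)]
def f(v):
    m=model(v);return np.concatenate([proj(n,m[k])-[a,b] for n,k,a,b in ob])
r=least_squares(f,[.5,.05,0,.065,.15,1.1],loss="soft_l1")
print(r.x.round(4));print(f(r.x).reshape(-1,2).round(1))
m=model(r.x)
for k in m:
    if k not in("W","R"):print(k,m[k].round(4))
np.save("v.npy",r.x)
print("pan/rim px",proj("top",m["pan"]),proj("top",m["rim"]),proj("scene",m["rim"]),"kt",proj("top",m["kt1"]),proj("top",m["kt2"]))
E
python3 fit.py
```

```text
[0.5807 0.034  0.0737 0.0662 0.1547 1.1953]
[[ 0.3  0.4]
 [-0.6  0.2]
 [ 0.1  0.7]
 [ 0.1 -0.1]
 [ 0.3  0. ]
 [-0.1 -0.2]
 [ 0.1 -0.6]
 [ 1.  -0.6]
 [-1.4 -1.8]
 [-2.   1.1]
 [ 0.3  0.1]
 [ 0.8 -0.6]
 [-1.7  0.6]]
bl [0.4216 0.0874 0.01  ]
br [ 0.4312 -0.0422  0.01  ]
bb [0.656  0.1047 0.01  ]
dial [0.5477 0.0316 0.2223]
hole [0.541  0.0059 0.2174]
outlet [0.5244 0.0298 0.2088]
knob [0.5377 0.0308 0.2396]
kt1 [0.5135 0.0371 0.2398]
kt2 [0.55   0.0236 0.2603]
g1 [0.6204 0.1753 0.2516]
g0 [0.6248 0.1155 0.2516]
g [0.6225 0.1474 0.2516]
z [-0.4986 -0.0368  0.866 ]
by [-0.8305  0.3064 -0.4652]
bx [0.2482 0.9512 0.1834]
pan [0.4959 0.0277 0.01  ]
rim [0.4959 0.0277 0.065 ]
pan/rim px [289.23488573 216.96649933] [290.28469568 211.79454461] [286.4687257 236.12242  ] kt [288.80476625 180.84696367] [297.51684246 156.15301415]
```

The model fits to about 1 px, so the poses agree with the given sizes. The plan is to straddle the knob bar with the fingers as an open wrench and yaw it. First I lift.

Request:
arm_command(steps=[-20,-40,-15,-8,28,-30,-40,-26,0,28,-35,-40,-30,0,28,-35,0,-30,0,28,-35,0,-30,0,28])

```text
time: 0.6
ee_pos: [0.2211, -0.3655, 0.3429]
orientation: [-90.3, 0.1, -158.6]
ft_force: [0.8, -0.3, 0.4]
gripper_width: 0.276
```

Request:
arm_command(steps=[-40,0,-23,0,28,-40,0,-23,0,28,-40,0,-23,0,28,-40,0,-23,0,28,-40,0,-23,0,28])

```text
time: 1.1
ee_pos: [0.3684, -0.1769, 0.3445]
orientation: [-90.2, 0.2, -158.8]
ft_force: [1.4, -1.0, 0.9]
gripper_width: 0.28
```

Request:
arm_command(steps=[-40,0,-23,0,28,-40,0,-23,0,28,-40,0,-23,0,28,-40,0,-23,0,28,-40,0,-23,0,28])

```text
time: 1.6
ee_pos: [0.5171, 0.0124, 0.3452]
orientation: [-90.2, 0.1, -158.8]
ft_force: [0.8, -1.9, 0.4]
gripper_width: 0.281
```

Request:
arm_command(steps=[0,0,0,-8.5,28,0,0,0,-8.5,28,0,0,0,-8.5,28,0,0,0,-8.5,28,0,0,0,-8.5,28])

```text
time: 2.1
ee_pos: [0.5191, 0.0184, 0.342]
orientation: [-90.4, 0.2, -115.5]
ft_force: [0.6, -0.1, 0.5]
gripper_width: 0.28
```

Request:
arm_command(steps=[0,0,0,-8.5,28,0,0,0,-8.5,28,0,0,0,-8.5,28,0,0,0,-8.5,28,0,0,0,-8.5,28])

```text
time: 2.6
ee_pos: [0.5183, 0.0185, 0.3402]
orientation: [-90.3, 0.4, -72.6]
ft_force: [-0.2, 1.0, 0.6]
gripper_width: 0.282
```

Request:
arm_command(steps=[0,0,0,-8.5,28,0,0,0,-8.5,28,0,0,0,-8.5,28,0,0,0,-8.5,28,0,0,0,-8.5,28])

```text
time: 3.1
ee_pos: [0.5174, 0.0186, 0.3385]
orientation: [-90.0, 0.7, -29.6]
ft_force: [0.8, -0.4, -0.4]
gripper_width: 0.282
```

Request:
arm_command(steps=[0,0,0,-8.5,28,13,30,18,-1,28,0,20,0,0,28,0,0,0,0,28])

```text
time: 3.5
ee_pos: [0.5357, 0.0313, 0.2866]
orientation: [-89.9, 0.8, -19.6]
ft_force: [-0.0, -0.7, 0.4]
gripper_width: 0.278
```

```bash
cat > look.py <<'E'
import sys,cv2
from h import *
t=sys.argv[1]
f=eyes.grab_frame("scene")[:,:,::-1][120:290,160:360];cv2.imwrite(f"pics/s{t}.png",cv2.resize(f,None,fx=4,fy=3.5,interpolation=cv2.INTER_CUBIC) if 0 else cv2.resize(f,None,fx=3.5,fy=3.5,interpolation=cv2.INTER_CUBIC))
f=eyes.grab_frame("top")[:,:,::-1][90:260,190:350];cv2.imwrite(f"pics/t{t}.png",cv2.resize(f,None,fx=3.5,fy=3.5,interpolation=cv2.INTER_CUBIC))
s=sensors.sense();print(s["time"],s["ee_pos"].round(4),s["orientation"].round(1),s["ft_force"].round(1),s["qpos"].round(0))
E
python3 look.py 1
```

```text
3.6 [0.5366 0.0312 0.289 ] [-89.9   0.6 -19.6] [ 0.3 -0.5 -0. ] [ -2.  16.  92.   0.  73. -72.]
```

View pics/s1.png

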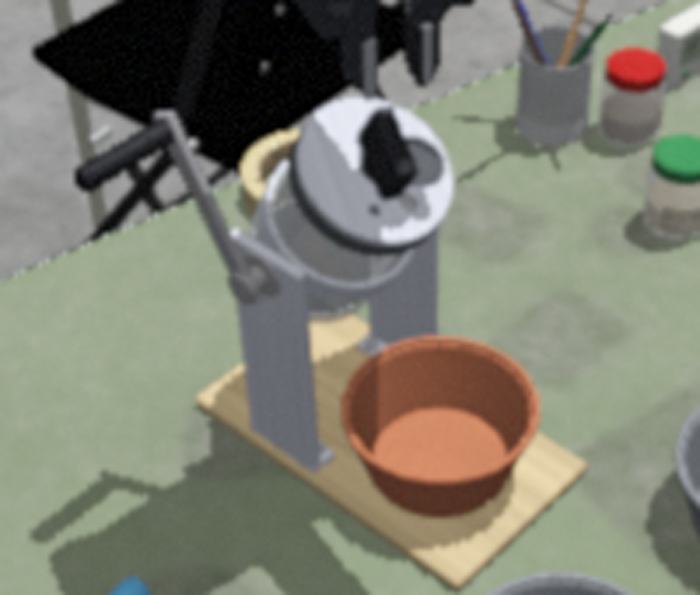

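View pics/t1.png

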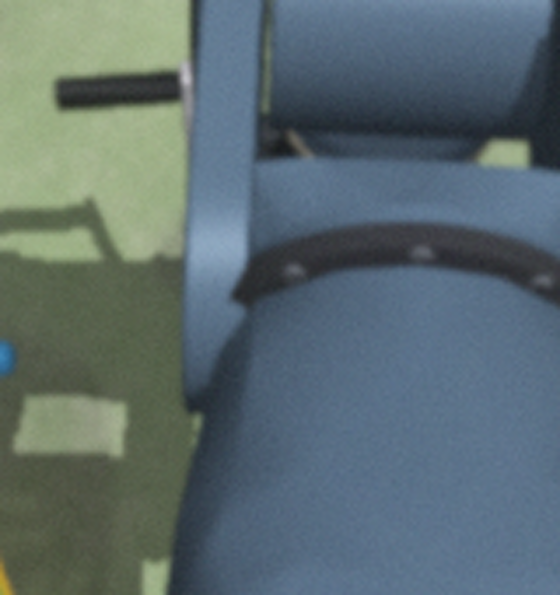

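The fingers (crop (370,65) and (425,55)) hang on either side of the knob bar, and nothing has been disturbed. Now I lower them over the bar.

Request:
arm_command(steps=[0,15,0,0,28,0,15,0,0,28,0,10,0,0,28,0,8,0,0,28,0,3,0,0,28])

```text
time: 4.1
ee_pos: [0.5383, 0.0308, 0.2424]
orientation: [-89.7, 0.1, -19.7]
ft_force: [0.2, -0.0, -0.2]
gripper_width: 0.283
```

```bash
python3 look.py 2
```

```text
4.2 [0.5384 0.0309 0.2427] [-89.7   0.1 -19.7] [ 0.9 -0.8  0.3] [ -2.  18.  96.   0.  66. -72.]
```

View pics/s2.png

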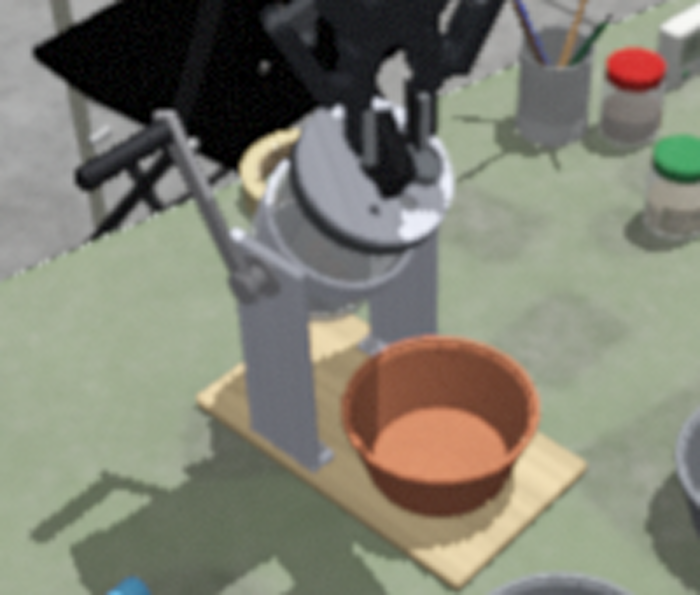

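Request:
arm_command(steps=[-1,4,0,3,28,0,0,0,5,28,0,0,0,5,28,0,0,0,5,28,0,0,0,5,28])

```text
time: 4.7
ee_pos: [0.5384, 0.031, 0.2414]
orientation: [-89.6, 0.0, -43.5]
ft_force: [-0.2, -0.5, -3.3]
gripper_width: 0.281
```

Request:
arm_command(steps=[0,0,0,5,28,0,0,0,5,28,0,0,0,5,28])

```text
time: 5.0
ee_pos: [0.5382, 0.0308, 0.2422]
orientation: [-89.7, 0.1, -59.1]
ft_force: [-1.1, -0.5, -2.7]
gripper_width: 0.279
```

Request:
arm_command(steps=[0,0,0,5,28,0,0,0,5,28,0,0,0,5,28,0,0,-1,5,28,0,0,-1,5,28])

```text
time: 5.5
ee_pos: [0.5369, 0.0301, 0.2443]
orientation: [-89.7, 0.2, -85.2]
ft_force: [1.7, 1.6, -0.2]
gripper_width: 0.284
```

```bash
python3 look.py 3
```

```text
5.6 [0.5369 0.0301 0.2443] [-89.7   0.2 -85. ] [ 2.5  0.2 -0.6] [-2. 18. 96.  0. 66. -7.]
```

View pics/s3.png

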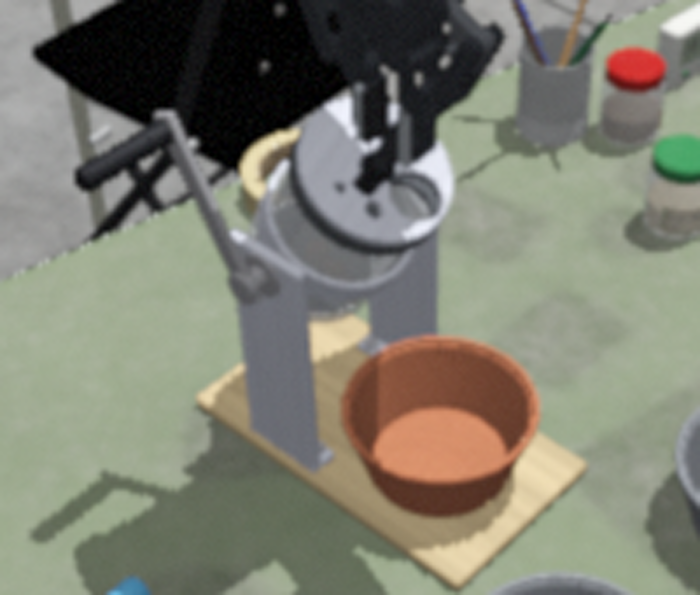

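```bash
cat > pd.py <<'E'
from h import *
v=np.load("v.npy")
for d in np.arange(-.3,1.2,.15):
    w=v.copy();w[5]=d;p=proj("scene",model(w)["hole"]);print(round(d,2),p.round(1),((p-[160,120])*3.5).round())
E
python3 pd.py
```

```text
-0.3 [273.2 180.4] [396. 211.]
-0.15 [274.8 179.8] [402. 209.]
0.0 [276.3 178.9] [407. 206.]
0.15 [277.6 177.9] [412. 203.]
0.3 [278.7 176.6] [415. 198.]
0.45 [279.5 175.1] [418. 193.]
0.6 [280.  173.5] [420. 187.]
0.75 [280.2 171.8] [421. 181.]
0.9 [280.2 170.1] [421. 175.]
1.05 [279.9 168.3] [420. 169.]
```

The dial is now near 0.15 to 0.3 (large hole at crop (410,200)). I'll turn it a little further to take up the play.

Request:
arm_command(steps=[0,2,0,4,27,0,2,0,4,26,0,2,0,3,26,0,0,0,0,25,0,0,0,0,25])

```text
time: 6.1
ee_pos: [0.5372, 0.0299, 0.242]
orientation: [-89.6, 0.2, -95.6]
ft_force: [0.0, 0.8, -1.6]
gripper_width: 0.251
```

```bash
python3 look.py 4
```

```text
6.2 [0.5373 0.0298 0.2419] [-89.6   0.2 -95.7] [-1.1  0.5  0.3] [-2. 18. 96.  0. 66.  4.]
```

View pics/s4.png

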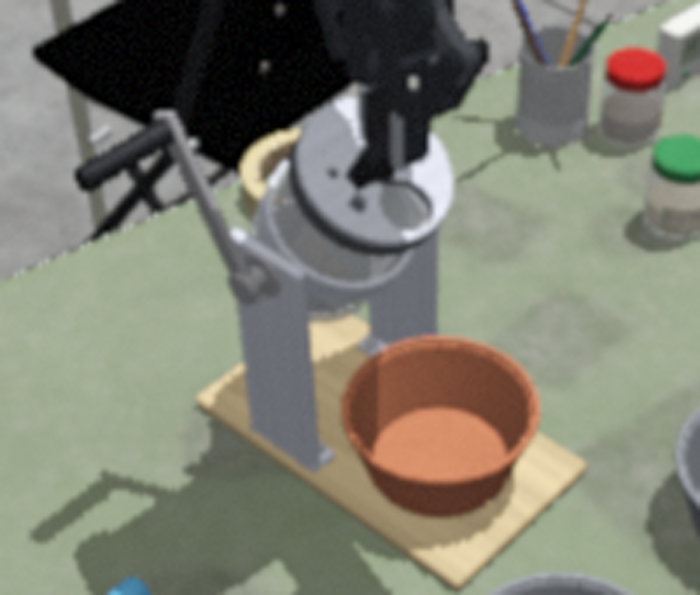

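Request:
arm_command(steps=[0,0,0,0,32,0,-10,0,0,32,0,-25,0,0,32,0,-40,0,0,32,0,-40,0,0,32])

```text
time: 6.7
ee_pos: [0.5349, 0.0294, 0.3578]
orientation: [-90.1, 0.2, -95.5]
ft_force: [1.2, 0.9, -0.7]
gripper_width: 0.32
```

Run:
```python
from h import *
import cv2
f=eyes.grab_frame("scene")[:,:,::-1].copy()
cv2.imwrite("pics/s5.png",cv2.resize(f[140:220,230:310],None,fx=7,fy=7,interpolation=cv2.INTER_CUBIC))
```

```text
(no output)
```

View pics/s5.png

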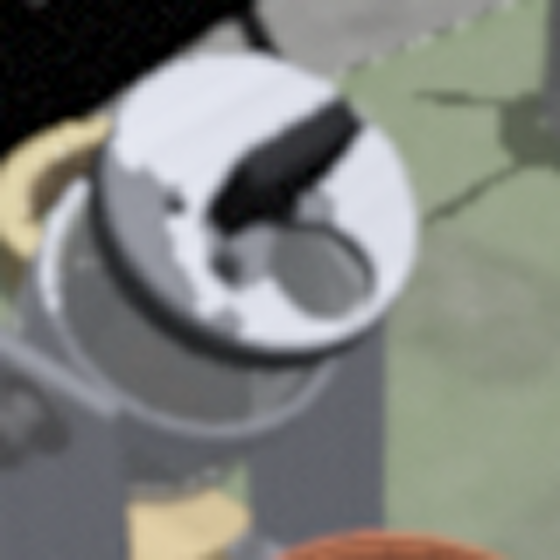

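Run:
```python
from h import *
v=np.load("v.npy")
for d in np.arange(-.3,.4,.1):
    w=v.copy();w[5]=d;m=model(w);a=proj("scene",m["kt1"]);b=proj("scene",m["kt2"]);p=proj("scene",m["hole"])
    print(round(d,2),((b-a)[1]/(b-a)[0]).round(2),((p-[230,140])*7).round(),((a-[230,140])*7).round(),((b-[230,140])*7).round())
```

```text
-0.3 -0.25 [302. 283.] [235. 161.] [370. 127.]
-0.2 -0.37 [310. 280.] [238. 167.] [366. 121.]
-0.1 -0.5 [317. 277.] [243. 174.] [362. 114.]
0.0 -0.66 [324. 273.] [248. 180.] [357. 108.]
0.1 -0.85 [330. 268.] [253. 186.] [352. 102.]
0.2 -1.09 [336. 262.] [259. 192.] [346.  97.]
0.3 -1.42 [341. 256.] [266. 197.] [340.  92.]
```

The hole is at crop (325,272), against a model value of (324,273) for dial 0. The bar slope gives 0.05 to 0.1, so the dial is within tolerance, and the canister is still at rest. Now the crank.

Request:
arm_command(steps=[0,0,0,-8.5,60,-38,0,32,-1,60,-38,0,32,0,60,-38,0,32,0,60,0,0,0,0,60])

```text
time: 7.25
ee_pos: [0.6277, 0.1523, 0.3741]
orientation: [-88.8, 0.0, -85.5]
ft_force: [1.0, -0.2, -0.0]
gripper_width: 0.602
```

```bash
python3 look.py 6
```

```text
7.35 [0.6262 0.1491 0.375 ] [-88.8  -0.  -85.7] [-0.3 -0.8  0.3] [ 9. 24. 68. -0. 86.  5.]
```

View pics/s6.png

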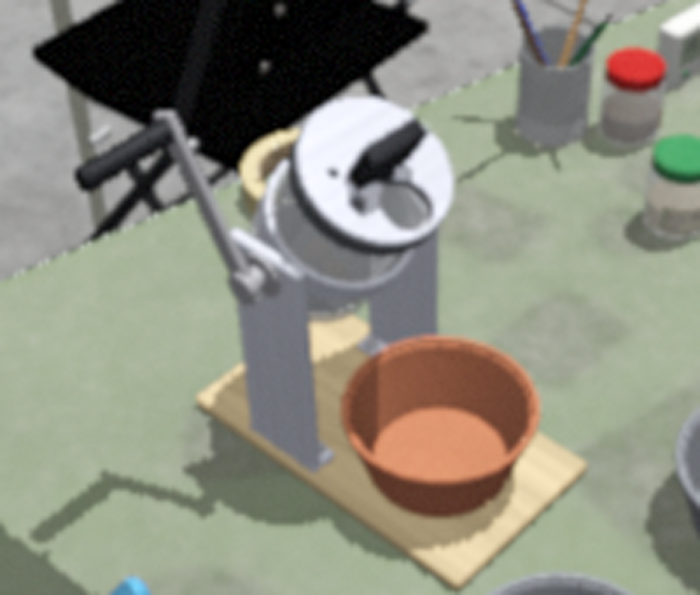

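The view is clear: the dial hole is at the low edge and the crank is untouched. I lower the fingers around the grip bar.

Request:
arm_command(steps=[0,40,-2,0,60,0,40,-1,0,60,0,30,0,0,60,0,20,0,0,60,0,10,0,0,60])

```text
time: 7.85
ee_pos: [0.6253, 0.1433, 0.2368]
orientation: [-88.3, -0.0, -85.9]
ft_force: [-0.1, 0.2, 0.5]
gripper_width: 0.601
```

```bash
python3 look.py 7
```

```text
7.95 [0.6256 0.1436 0.2373] [-88.3  -0.  -85.9] [ 0.3 -0.6  0.1] [ 9. 29. 81. -0. 69.  5.]
```

View pics/s7.png

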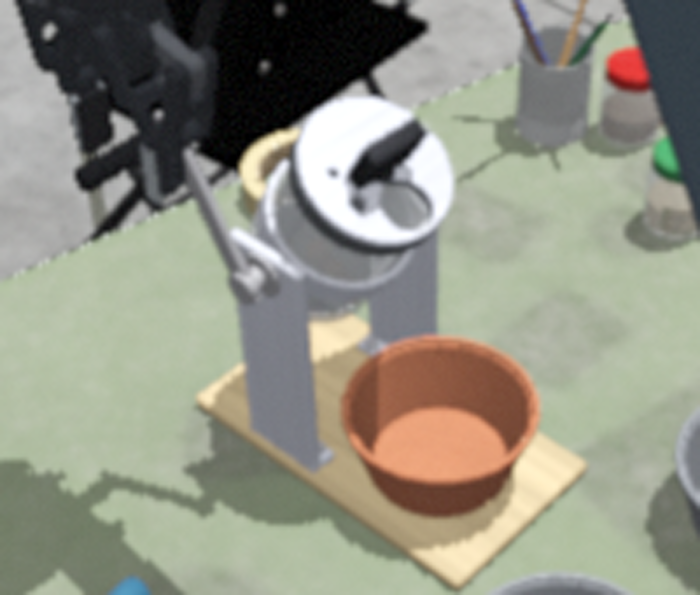

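Request:
arm_command(steps=[-6,11,-5,0,60,0,0,-10,0,60,0,0,-15,0,60,0,0,-15,0,60,0,0,-15,0,60])

```text
time: 8.45
ee_pos: [0.5667, 0.1456, 0.2302]
orientation: [-87.4, 0.0, -85.9]
ft_force: [2.8, 0.6, 2.3]
gripper_width: 0.603
```

Request:
arm_command(steps=[0,0,-12,0,60,0,0,-12,0,60,0,0,-8,0,60])

```text
time: 8.75
ee_pos: [0.533, 0.1434, 0.2323]
orientation: [-86.9, 0.0, -85.8]
ft_force: [2.4, 0.9, -1.8]
gripper_width: 0.6
```

```bash
python3 look.py 8
```

```text
8.85 [0.5329 0.1435 0.2321] [-87.    0.  -85.8] [-0.2  0.6 -0.7] [10. 19. 96. -0. 62.  6.]
```

View pics/s8.png

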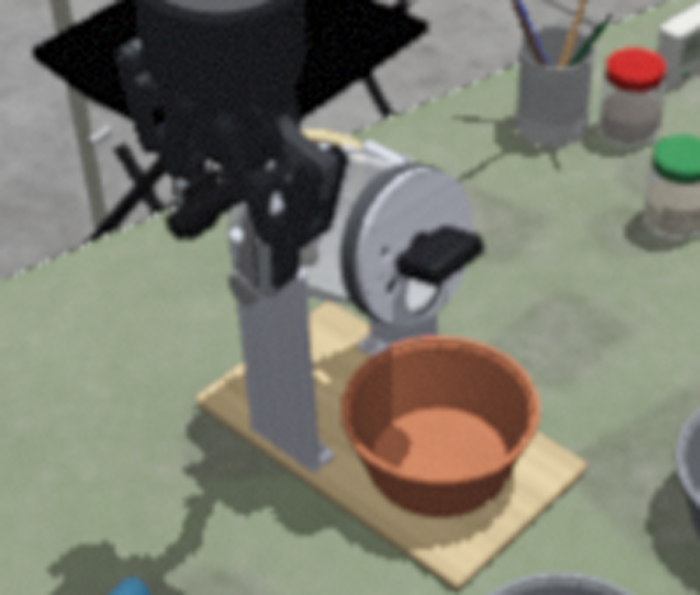

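The canister tips freely with the hole at the bottom. I continue more slowly and lower the fingers along the arc.

Request:
arm_command(steps=[0,4,-8,0,60,0,4,-8,0,60,0,4,-8,0,60,0,4,-6,0,60,0,4,-6,0,60])

```text
time: 9.35
ee_pos: [0.4973, 0.141, 0.2097]
orientation: [-86.8, 0.1, -85.8]
ft_force: [2.4, -0.7, 0.8]
gripper_width: 0.602
```

```bash
python3 look.py 9
```

```text
9.45 [0.4966 0.1409 0.2092] [-86.9   0.  -85.8] [0.2 0.2 0.7] [ 11.  17. 103.  -0.  57.   7.]
```

View pics/s9.png

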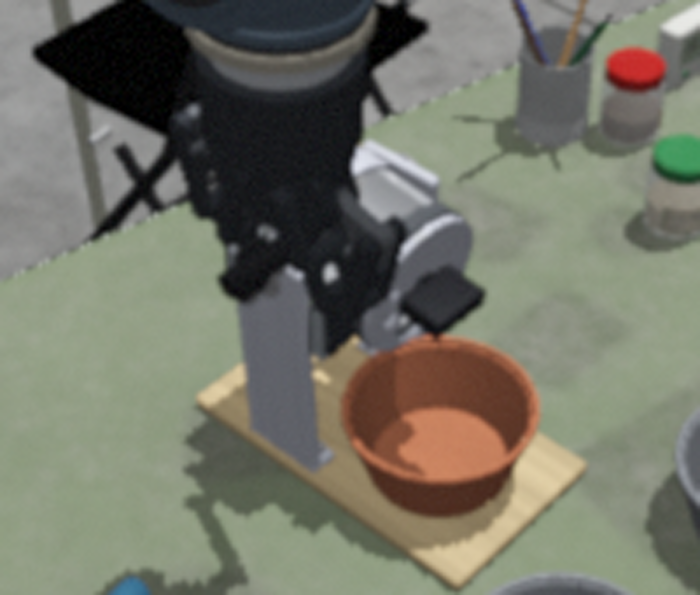

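Request:
arm_command(steps=[0,2,-6,0,60,0,2,-6,0,60,0,0,-5,0,60,0,0,-3,0,60,0,0,0,0,60])

```text
time: 9.95
ee_pos: [0.4775, 0.1394, 0.2031]
orientation: [-86.6, 0.1, -85.8]
ft_force: [2.3, 0.7, -0.5]
gripper_width: 0.596
```

Request:
arm_command(steps=[0,0,0,0,60,0,0,0,0,60,0,0,0,0,60,0,0,0,0,60,0,0,0,0,60])

```text
time: 10.45
ee_pos: [0.4775, 0.1394, 0.203]
orientation: [-86.5, 0.1, -85.8]
ft_force: [3.5, 1.4, -1.4]
gripper_width: 0.605
```

```bash
python3 look.py 10
```

```text
10.55 [0.4775 0.1395 0.2031] [-86.5   0.1 -85.8] [ 3.4  0.4 -0.7] [ 11.  15. 106.  -0.  55.   7.]
```

View pics/s10.png

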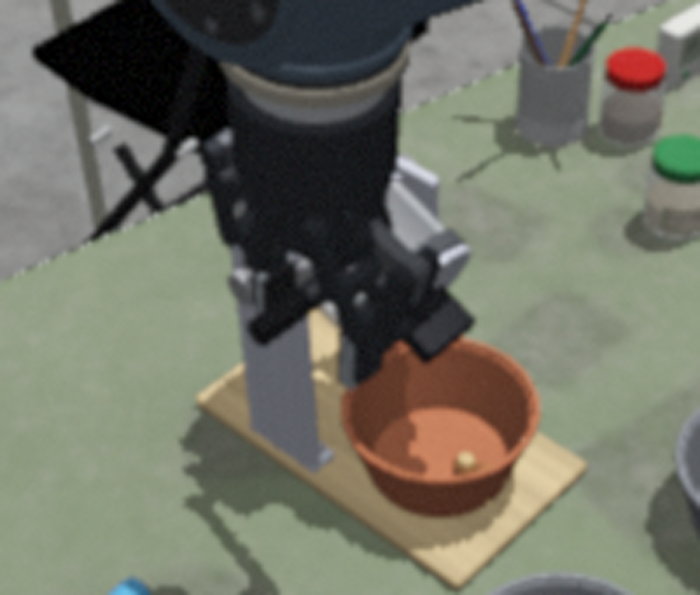

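One nut is visible in the pan at crop (465,460). I tip slightly more and wait.

Request:
arm_command(steps=[0,0,-4,0,60,0,0,-3,0,60,0,0,0,0,60,0,0,0,0,60,0,0,0,0,60])

```text
time: 11.05
ee_pos: [0.4755, 0.1393, 0.203]
orientation: [-85.8, 0.1, -85.8]
ft_force: [3.6, 0.0, -1.4]
gripper_width: 0.602
```

Request:
arm_command(steps=[0,0,0,0,60,0,0,0,0,60,0,0,0,0,60,0,0,0,0,60,0,0,0,0,60])

```text
time: 11.55
ee_pos: [0.4755, 0.1393, 0.203]
orientation: [-85.8, 0.1, -85.8]
ft_force: [4.3, 0.2, -1.0]
gripper_width: 0.598
```

```bash
python3 look.py 11
```

```text
11.65 [0.4755 0.1393 0.203 ] [-85.8   0.1 -85.8] [ 4.7 -0.4 -1.8] [ 11.  14. 107.  -1.  54.   7.]
```

View pics/s11.png

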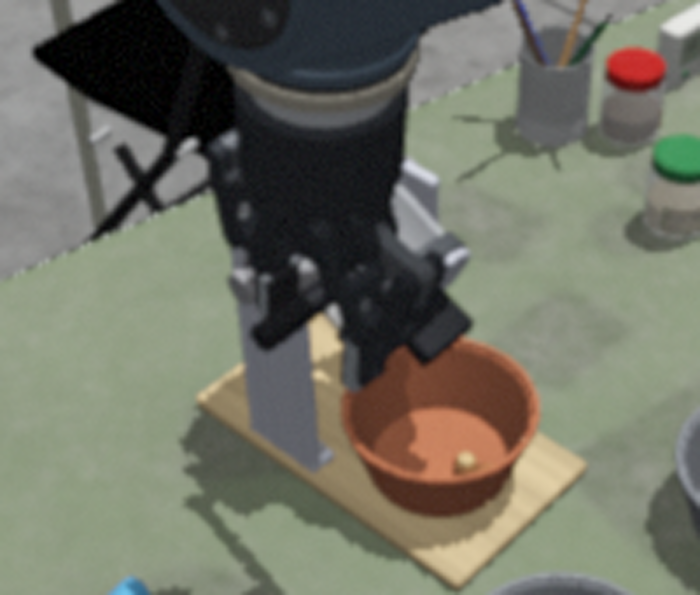

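View pics/t11.png

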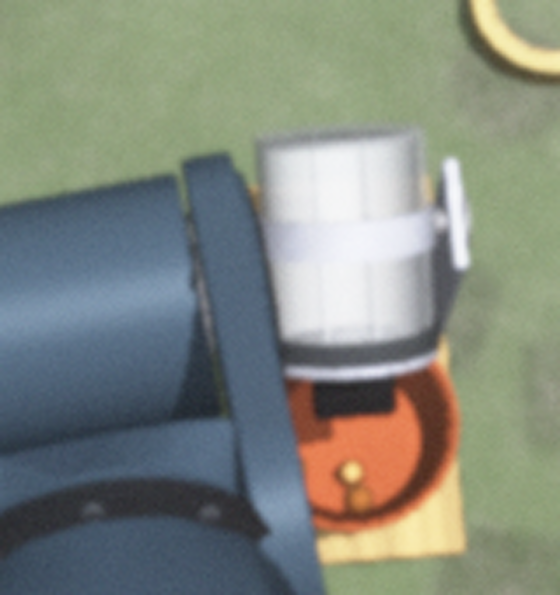

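The top view shows one bright nut at (350,470) and possibly another at (360,497). I lift the arm clear to count them.

Request:
arm_command(steps=[0,0,3,0,60,0,-40,0,0,60,0,-45,0,0,60,0,-40,0,0,60,-45,0,0,0,60])

```text
time: 12.15
ee_pos: [0.464, 0.181, 0.3311]
orientation: [-86.4, 0.0, -86.1]
ft_force: [0.3, 0.2, -0.5]
gripper_width: 0.601
```

Request:
arm_command(steps=[-45,0,0,0,60,-45,0,0,0,60,-45,0,0,0,60,-45,0,0,0,60,0,0,0,0,60])

```text
time: 12.65
ee_pos: [0.4486, 0.3694, 0.3322]
orientation: [-86.5, -0.0, -86.1]
ft_force: [0.3, -0.7, -1.2]
gripper_width: 0.602
```

```bash
python3 look.py 12
```

```text
12.75 [0.4494 0.366  0.3324] [-86.5  -0.1 -86.2] [-0.6 -0.7 -0.2] [35. 17. 84. -2. 76. 32.]
```

View pics/s12.png

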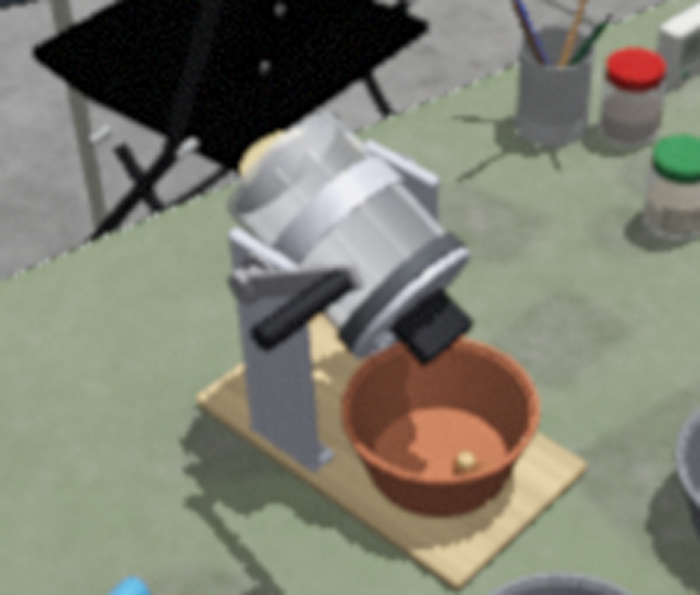

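View pics/t12.png

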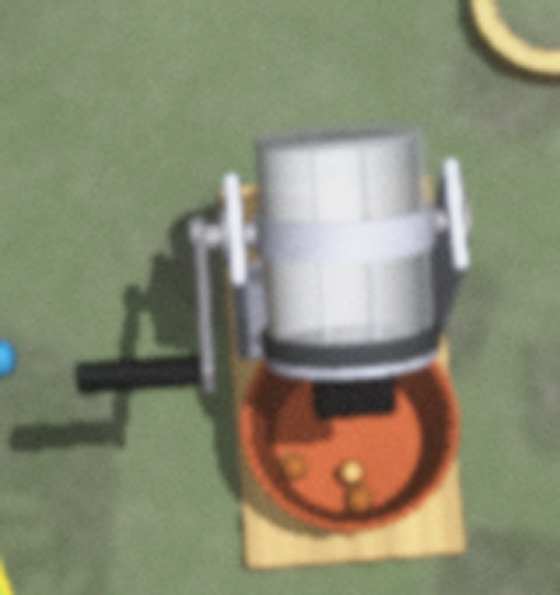

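Run:
```python
from h import *
import cv2
f=eyes.grab_frame("top")[:,:,::-1][185:255,250:330];cv2.imwrite("pics/t13.png",cv2.resize(f,None,fx=8,fy=8,interpolation=cv2.INTER_CUBIC))
f=eyes.grab_frame("scene")[:,:,::-1][205:275,250:330];cv2.imwrite("pics/s13.png",cv2.resize(f,None,fx=8,fy=8,interpolation=cv2.INTER_CUBIC))
```

```text
(no output)
```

View pics/t13.png

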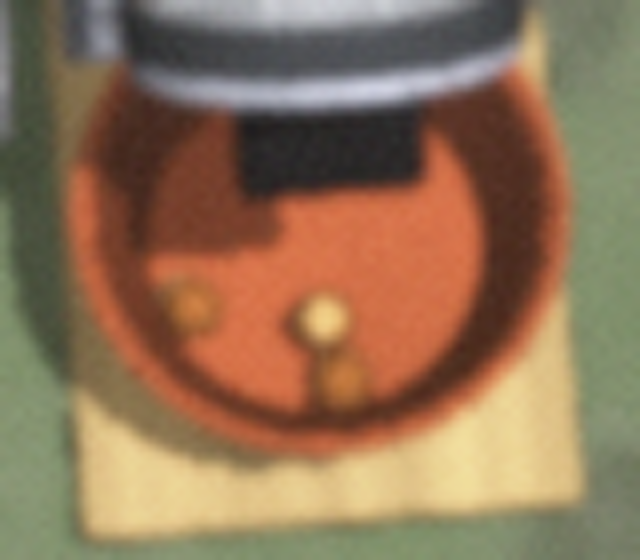

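View pics/s13.png

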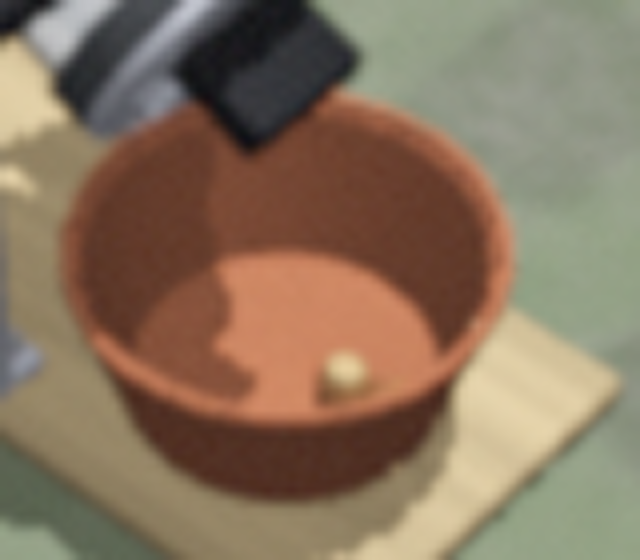

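All three nuts show in the pan in the top crop: two brown at (190,305) and (342,382), one light at (323,320). The pan is standing in its place and the arm is clear, so I hand in.

```bash
python3 -c "
from bench import manip
print(manip.job_done())"
```

```text
the job is handed in; nothing more can be done
None
```

I turned the dial's large hole over the outlet while the canister still leaned at rest, then swung the crank to tip it, and all three hazelnuts dropped into the clay pan. I handed the job in at about 13 s on the robot's clock; no verdict is reported.

- **Dial:** I straddled the knob bar with the open fingers and turned it clockwise. Measured in the picture, the dial ended at about 0.0 to 0.1 rad, inside the ±0.25 limit. The hole position gave about 0.02 and the slope of the bar gave 0.05–0.1, so the two readings differ slightly.
- **Crank:** I pushed the grip bar towards the robot until it all but stopped moving, which I took to be the end stop. The wrist force read about 5 N at most. The canister is left tipped.
- **Final check:** The top picture shows three nuts lying in the pan, which is upright and unmoved, with the arm about 0.2 m clear of the stand. The scene camera shows only one nut. The near wall of the pan probably hides the other two, so the count of three comes from the top camera alone.

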